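# Slip the slate drinks board under the sprung arms of the counter stand

### The job

Take the framed slate drinks board out of its slotted block and load it into the counter stand: with the board's lower edge push the stand's sprung wire arms back, slide the board down beneath them, flat along the rest and slate side still facing the far side of the counter, until it sits fully home on the ledge, centred and straight. The ledge rail is clamped at whatever height it was last set to, so find it by feel and press only lightly. Then let go, so that the arms hold the board, and leave the corkscrew, the rubber stopper and the glass cork where they are.

Things in the scene. Friction and masses are not known exactly. Their poses are not given: they have to be found in the camera images.
- board: Wood-framed slate drinks board, 130 mm wide, 170 mm tall, 10 mm thick, 0.30 kg, rigid. Origin: middle of its lower edge (mid-width, mid-thickness); x points out of the dark slate face, y across the width, z up to the top edge. It starts upright in the block's slot. Pinch it across its 10 mm thickness at the middle of the top edge.
- board_top (a point): Middle of the board's top edge, 170 mm above its origin along its z.
- board_face (a point): Centre of the board's slate face: 5 mm out along the board's x and 85 mm up along its z from its origin.
- block: Dark wooden block, 60 mm (x) by 150 mm (y) and 35 mm high, fixed. Origin: centre of its underside. A slot 14 mm wide and 22 mm deep, open at the top and both ends, runs along y through its middle; the board's lower edge stands on the slot floor, 13 mm above the counter.
- stand: Counter stand of wood, screwed down: base 160 by 190 mm, leaning rest, ledge rail, sprung wire arms; it faces the far side of the counter. Origin: underside, on the counter, 20 mm (x) behind and 32 mm below the ledge's origin; its x points the way the stand faces, z up.
- ledge: Fixed carrier of the stand's ledge. Origin: mid-width, on the rest's face; x points out of the face, y along the ledge, z up along the face, leaning 25 degrees (0.436 rad) from vertical towards the robot. On it a rail, 190 mm wide with a foam strip, is clamped by thumbscrews with its top somewhere from z = 0 to 14 mm: not measured, find it by feel. A seated board has x = 5, y = 0 mm.
- rest_top (a point): Middle of the top of the rest's face, at x = 0, z = 112 mm in the ledge's frame. The rest is a flat panel 190 mm wide and 10 mm thick, its face the plane x = 0 of that frame; a seated board stands 58 mm or more above it, so fingers have room behind the board there.
- rail_low (a point): The carrier's lowest rail setting, the ledge's origin. The rail's foam-topped ledge runs from x = 1 to 26 mm, then a lip 4 mm thick, 11 mm above the foam; steel tabs with brass thumbscrews lie on the rest beyond y = -80 and +80 mm. The foam gives 1 mm at 20 N; the clamp is meant for a light push, under about 15 N.
- bail (a joint): Angle (rad) of the two sprung wire arms, one piece of wire, pivoted under the ledge: 0 = touching the rest, grows as they are pushed off it, stop 0.7; about 0.14 with a board beneath. The spring bears on the board with about 4 N. Opening the arms with the board takes about 5 to 12 N, then sliding on 0 to 5 N; friction carries the board's weight: let go above the ledge, it hangs there.
- bail_toe (a point): Midpoint between the tips of the arms' toes, at rest x = 22, z = 96 mm in the ledge's frame. The arms stand at y = -40 and +40 mm, touch the rest at z = 54 mm and flare outwards above it to these rubber-sleeved toes (7 mm thick). A board close to the rest, its lower edge at about z = 105 mm, moved along -z, rides in behind the toes and pushes the arms back.
- corkscrew: Corkscrew lying down, turned olive-wood handle 96 mm long and 21 mm thick with a 100 mm steel worm. Bystander.
- stopper: Black rubber stopper standing upright, 30 mm across, 36 mm high. Bystander.
- glass_cork: Frosted glass cork standing on its head, 29 mm across, 28 mm high. Bystander.
Not all that is in view belongs to the job. There is more than one size of the board; the job needs the middle-sized.

How it is judged (in metres and radians):
On the way:
1. the board's lower edge, still above the ledge, has pushed the sprung arms back and is beneath them (value of joint bail above 0.1 rad and z of board in the frame of ledge between 0.022 and 0.09 m), for 0.1 s.
At the end, for the whole second after the job is handed in: The board stands on the ledge rail, bearing on it (at whatever height the rail is set), slate side outwards, flat on the rest (within 3 mm at the foot, 5 mm at the top), straight to 0.06 rad, centred to 12 mm, with the sprung arms pushed back upon it, at rest and let go (z of board in the frame of ledge between -0.003 and 0.016 m and contact force between board and ledge above 0.4 N and x of board in the frame of ledge between 0.002 and 0.008 m and x of board_top in the frame of ledge between 0 and 0.01 m and y of board in the frame of ledge between -0.012 and 0.012 m and angle between the z axis of board and the z axis of ledge, either way round below 0.06 rad and linear speed of board below 0.01 m/s and value of joint bail between 0.1 and 0.25 rad and x of board_face in the frame of ledge above 0.007 m); the robot touches nothing.
It fails at once if the board is pressed on the ledge with more than 20 N (contact force between board and ledge above 20 N).
It fails at once if the sprung arms are bent back beyond 0.5 rad (value of joint bail above 0.5 rad).
It fails at once if a bystander is moved by more than 15 mm (distance of any of corkscrew, stopper, glass_cork from where it was at the start of the episode above 0.015 m).
It also fails if it takes over 61 s, if anything falls off the work surface, if the arm or the gripper's body presses on something with over 40 N, if the wrist force passes 120 N, or if a joint passes its speed limit or range.

### The arm

A 6-joint arm with a two-finger parallel gripper is mounted at the origin on the work surface. World frame = base frame: x ahead of the robot, y to its left, z up, the work surface at z = 0. Lengths are in m, angles in degrees, forces in N, time in s.
With the tool pointing down it reaches from about 0.35 to 0.875 m from the base axis. Payload 4.2 kg.
Tool frame: the origin (TCP) lies midway between the tips of the shut fingers; the grasp point (between the pads) lies 19 mm behind it; y points along the fingers, z is the direction in which the jaws open and shut, and the axes are right-handed (so a half turn about y gives the same grasp; the last joint's range is limited). The gripper opens to 87 mm and grips with 3 to 60 N. Pads are 19 mm wide; open, the fingers measure 117 mm over their backs; the gripper's body (75 mm by 190 mm) begins 51 mm behind the grasp point.
Start: joints at [85.806, 22.042, 0.453, 0, -68.411, -14.817], TCP at [0.204, 0.591, 0.223] pointing down, gripper open.
Joint ranges: [-179.83, 179.83], [-69.29, 118.12], [-61.27, 80.66], [-181.25, 117.63], [-171.15, -9.14], [-177.46, 177.46]. Speed limits (degrees/s): [159.86, 159.86, 180, 180, 180, 180].

### API

Orientations are given as [roll, pitch, yaw] about the fixed x, y, z axes, in that order (R = Rz(yaw) Ry(pitch) Rx(roll)).
In Python, from workcell import env gives the robot as it stands. The module is installed in compiled form; this text tells all that it offers. Calls block until the motion is done:
- env.goto(position, orientation): joint-space move of the TCP to a pose.
- env.move_straight(position, rotation=None, rate=0.15, force_limit=None): straight line of the TCP; rotation=None keeps the orientation; rate is the mean speed in m/s. With force_limit (N) it stops when the force on the tool has changed by that much, and returns True; else False.
- env.set_joints(angles): joint-space move.
- env.gripper_to(opening, grasp_force=None): opening from 0.0 (shut) to 1.0 (fully open); grasp_force is the grip in N (None keeps the last); returns when the fingers have stopped.
- env.dwell(seconds).
- env.inverse_kinematics(position, orientation): joint angles nearest the present ones, or None.
- env.read_state(): the state.
- env.grab_frame(name): name is "scene" or "side" or "wrist"; returns a dict with "image" (384x512x3 uint8, blue, green, red), "fx", "fy", "cx", "cy" (pixels), "position" and "orientation" of the camera in the world. Camera axes: x right, y up, looking along -z (the intrinsics and any distortion apply to the point x, -y, -z); pixel columns grow to the right and rows downward; lengths in m; the calibration is good to about 2 mm. A picture is of the moment at which its call begins. There is no depth.
A pose or a line that the arm cannot do raises env.Unreachable and nothing moves.
- env.close_job(): hands the job in, once; it reports no verdict.
Trained networks look in a picture, given as the dict that the camera call returned (one of the last four; its "shot" number tells which), for a name from the list of things; names that differ only in an ending like _2 or _b are one class to them, and where a whole thing is asked for, a point or a joint stands for the part that bears it (a point fixed in the world has none). Each returns a list of dicts, best first, with "score" (0 to 1); they miss things now and then, are a little off and sometimes report something else, mostly with a low value. They report only what shows in the picture. A call takes as long as a camera call. They do not tell look-alikes from the thing itself.
- env.search_frame(picture, thing): "xyz" ([x, y, z] in m, in world coordinates, good to about 4 mm: the middle of the surface that is visible of it).
- env.trace(picture, thing): "mask" (384x512 bool, what is visible of it).
The state is a dict: "clock": time; "joint_positions": joint angles; "qvel": joint speeds; "joint_torque": joint torques, N m; "position": TCP position; "tool_rot": TCP orientation; "force": force on the tool from outside, world axes, zero at the start; "wrist_torque": the same for the moment, N m; "opening": opening from 0.0 (shut) to 1.0 (fully open).
Only numpy, scipy, OpenCV 4.12 (cv2) and the standard library are available. Lean on these libraries where they do the work, as an engineer would, in place of code of your own. Each camera call takes 0.05 s, during which the arm holds its last target. There are 200 camera calls.

## Working session

There is one attempt and no reset: what is moved stays moved. The work goes in short steps, each a Python script; the robot and the scene stay as the last script left them, time stands still between calls to the robot, and variables do not carry over. Pictures are saved under pics/ and viewed, about 8 in all and at most 12, crops included, and the job is handed in when it is done.

```bash
mkdir -p pics; ls; python3 - <<'E'
from workcell import env
import cv2, numpy as np
ims=[]
for n in ["scene","side"]:
    p=env.grab_frame(n); ims.append(p["image"])
    print(n,p["fx"],p["fy"],p["cx"],p["cy"],p["position"],p["orientation"],[k for k in p if k!='image'])
    for t in ["board","block","stand","ledge","bail","rest_top","bail_toe","board_top","board_face","rail_low","corkscrew","stopper","glass_cork"]:
        print(n,t,[(round(d["score"],2),np.round(d["xyz"],3).tolist()) for d in env.search_frame(p,t)])
    cv2.imwrite(f"pics/{n}0.png",cv2.resize(p["image"],(800,600)))
print(env.read_state())
E
```

```text
pics
scene 393.7893878518151 393.7893878518151 251.77286776176913 191.47498498513215 [ 1.06448578 -0.4747567   0.77495236] [47.20667024  0.29885358 41.73263009] ['fx', 'fy', 'cx', 'cy', 'position', 'orientation', 'shot']
scene board [(0.8, [0.578, 0.173, 0.12]), (0.59, [0.724, 0.327, 0.134]), (0.56, [0.451, 0.214, 0.073]), (0.39, [0.658, -0.185, 0.045])]
scene block [(0.66, [0.596, 0.15, 0.035]), (0.22, [0.572, 0.177, 0.121])]
scene stand [(0.84, [0.632, -0.176, 0.059])]
scene ledge [(0.93, [0.66, -0.184, 0.047]), (0.52, [0.577, 0.178, 0.123])]
scene bail [(0.9, [0.657, -0.193, 0.057])]
scene rest_top [(0.65, [0.632, -0.181, 0.061])]
scene bail_toe [(0.67, [0.652, -0.193, 0.052])]
scene board_top [(0.89, [0.723, 0.324, 0.131]), (0.63, [0.575, 0.177, 0.119]), (0.62, [0.448, 0.217, 0.068])]
scene board_face [(0.98, [0.722, 0.321, 0.132]), (0.65, [0.446, 0.214, 0.073]), (0.64, [0.578, 0.178, 0.122])]
scene rail_low [(0.66, [0.657, -0.178, 0.044])]
scene corkscrew [(0.95, [0.712, -0.232, 0.018])]
scene stopper [(0.67, [0.729, -0.152, 0.031])]
scene glass_cork [(0.5, [0.658, 0.194, 0.01])
[... 1028 characters left out ...]
]), (0.7, [0.648, 0.205, 0.01])]
{'clock': 1.4, 'joint_positions': array([ 8.58064839e+01,  2.20402742e+01,  4.54204185e-01, -2.74023491e-04,
       -6.84112509e+01, -1.48162145e+01]), 'qvel': array([-0.02434123, -0.00785039,  0.01356066, -0.03549783,  0.04741103,
        0.02511552]), 'joint_torque': array([-1.44221405e-03, -3.90467012e+01,  1.87609613e+01,  4.22460034e+00,
        1.53368572e-02, -1.69113781e-05]), 'position': array([0.20355423, 0.59091193, 0.22257499]), 'tool_rot': array([-9.00025248e+01, -9.31416264e-04,  1.60990169e+02]), 'force': array([ 0.23441107,  0.63089359, -1.07056217]), 'wrist_torque': array([-0.00726313,  0.00539103, -0.01772107]), 'opening': 1.003333162510757}
```

View pics/scene0.png

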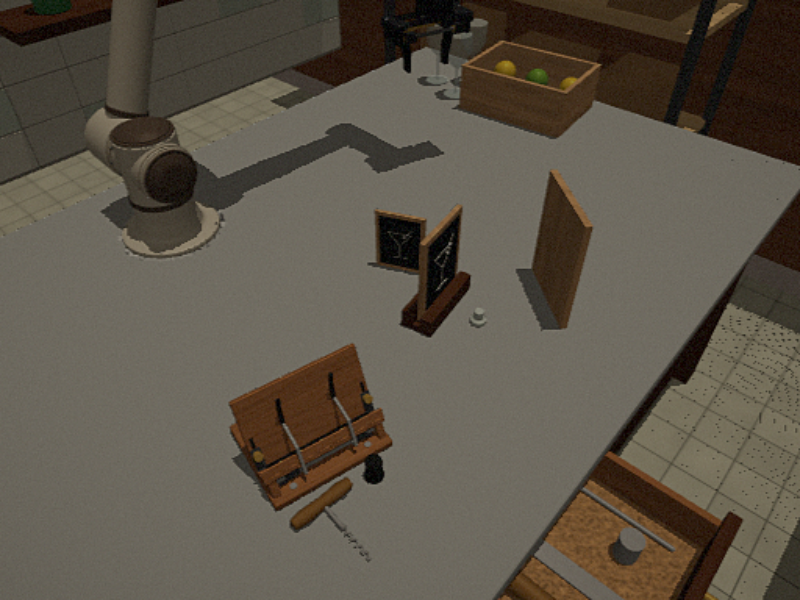

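View pics/side0.png

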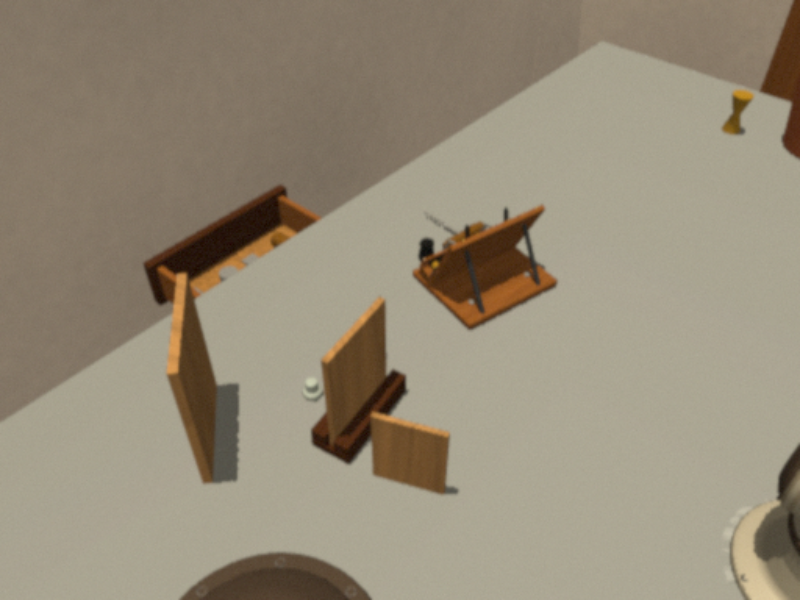

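The board (scene 440,260), in its dark block, stands between the small and large look-alikes. The stand is at (310,430), facing +x, with the corkscrew and stopper in front of it. I'll zoom in for corner picks.

```bash
cat > u.py <<'E'
import cv2, numpy as np
from workcell import env
from scipy.spatial.transform import Rotation as R
from scipy.optimize import least_squares
def rot(rpy): return R.from_euler('xyz',rpy,degrees=True).as_matrix()
def proj(p,X):
    c=(np.atleast_2d(X)-p["position"])@rot(p["orientation"])
    return np.c_[p["cx"]+p["fx"]*c[:,0]/-c[:,2], p["cy"]+p["fy"]*c[:,1]/c[:,2]]
def tile(im,x0,y0,s,w=400,h=300):
    c=im[y0:y0+int(np.ceil(h/s)),x0:x0+int(np.ceil(w/s))]
    o=np.zeros((h,w,3),np.uint8); r=cv2.resize(c,None,fx=s,fy=s,interpolation=cv2.INTER_CUBIC)[:h,:w]
    o[:r.shape[0],:r.shape[1]]=r; return cv2.convertScaleAbs(o,alpha=1.4)
E
python3 - <<'E'
from u import *
import pickle
P={n:env.grab_frame(n) for n in ["scene","side"]}
pickle.dump(P,open("P.pkl","wb"))
a,b=P["scene"]["image"],P["side"]["image"]
t=np.vstack([np.hstack([tile(a,225,125,3),tile(a,135,215,2.5)]),np.hstack([tile(b,185,190,2.8),tile(b,255,125,3)])])
cv2.imwrite("pics/z.png",t)
E
```

```text
(no output)
```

View pics/z.png

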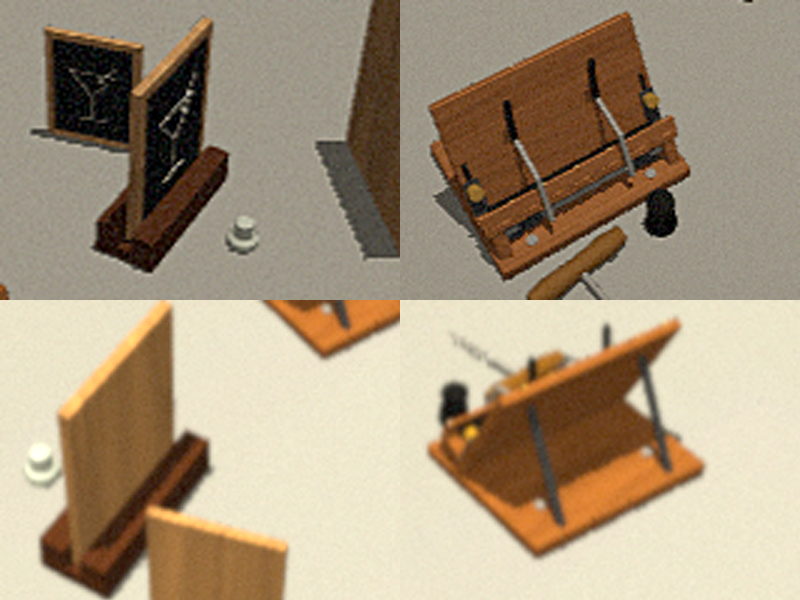

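```bash
cat > fit.py <<'E'
from u import *
import pickle
P=pickle.load(open("P.pkl","rb"))
def px(t,pts):
    x0,y0,s={'A':(225,125,3),'B':(135,215,2.5),'C':(185,190,2.8),'D':(255,125,3)}[t]
    return np.array(pts)/s+[x0-.5+.5/s,y0-.5+.5/s]
def W(q,L):
    c,s=np.cos(q[2]),np.sin(q[2]); L=np.atleast_2d(L)
    return np.c_[q[0]+c*L[:,0]-s*L[:,1],q[1]+s*L[:,0]+c*L[:,1],L[:,2]]
def solve(name,obs,model,q0):
    def f(q): return np.concatenate([(proj(P[c],W(q,model(q,np.array(L))))-px(t,uv)).ravel() for c,t,L,uv in obs])
    r=least_squares(f,q0,loss='soft_l1'); print(name,np.round(r.x[:2],4),np.round(np.degrees(r.x[2]),2),np.round(r.x[3:],4)); print(np.round(f(r.x).reshape(-1,2),1).tolist()); return r.x
t=.183
brd=[('scene','A',[(.005,-.065,t),(-.005,-.065,t),(.005,.065,t),(-.005,.065,t)],[(146,97),(133,91),(213,22),(207,17)]),
 ('side','C',[(.005,.065,t),(-.005,.065,t),(-.005,-.065,t),(.005,-.065,t)],[(60,115),(73,117),(172,10),(163,3)])]
blk=[('scene','A',[(.03,-.075,.035),(.03,-.075,0),(-.03,-.075,0),(.03,.075,.035),(.03,.075,0)],[(152,252),(150,271),(95,246),(228,150),(228,170)]),
 ('side','C',[(.03,.075,.035),(-.03,.075,.035),(-.03,.075,0),(-.03,-.075,.035),(-.03,-.075,0)],[(42,245),(108,280),(108,297),(208,155),(208,170)])]
solve('board',brd,lambda q,L:L,[.57,.19,0.])
solve('block',blk,lambda q,L:L,[.57,.19,0.])
a=np.radians(25)
def led(L): L=np.atleast_2d(L); return np.c_[.02+L[:,0]*np.cos(a)-L[:,2]*np.sin(a),L[:,1],.032+L[:,0]*np.sin(a)+L[:,2]*np.cos(a)]
def m(q,L): # L: (kind,x,y,z)
    o=[]
    for k,x,y,z in L:
        o.append(led([x,y,z])[0] if k==0 else [q[3]-(.16 if x else 0),y,0])
    return np.array(o)
st=[('scene','B',[(0,0,-.095,.112),(0,0,.095,.112),(1,0,-.095,0),(1,0,.095,0)],[(33,109),(231,17),(104,280),(290,180)]),
 ('side','D',[(0,-.01,-.095,.112),(0,-.01,.095,.112),(1,0,.095,0),(1,1,.095,0),(1,1,-.095,0)],[(280,21),(100,100),(30,152),(138,256),(303,169)])]
if __name__=="__main__":
    q=solve('stand',st,m,[.63,-.18,0.,.08])
    print('toe',W(q,led([.022,0,.096])))
    for y in(-.04,.04): print(proj(P['scene'],W(q,led([.022,y,.096]))), (proj(P['scene'],W(q,led([.022,y,.096])))-[135,215])*2.5+[400,0])
E
python3 fit.py
```

```text
board [0.5723 0.1899] 10.77 []
[[-1.5, -0.6], [-0.8, 0.2], [-0.2, -1.5], [-1.6, -0.9], [-0.7, -0.5], [-0.9, 0.9], [0.1, -2.3], [-0.9, -1.5]]
block [0.5703 0.1894] 10.68 []
[[0.5, -3.4], [0.7, -0.6], [0.1, -0.3], [-0.1, -0.7], [-1.1, 1.6], [-0.9, -0.7], [-0.5, -0.9], [0.3, 2.7], [0.7, -4.6], [0.6, 0.0]]
stand [ 0.6287 -0.1676] -14.79 [0.0657]
[[-0.9, 1.9], [0.6, 0.2], [-0.3, 2.1], [0.5, -0.7], [0.3, 0.3], [0.5, 0.5], [-1.3, 0.3], [-0.8, 0.9], [0.7, 1.3]]
toe [[ 0.62808852 -0.16743092  0.12830315]]
[[177.87780506 258.45340461]] [[507.19451266 108.63351151]]
[[212.09810669 241.66059798]] [[592.74526672  66.65149496]]
```

```bash
cat >> u.py <<'E'
BRD=np.array([.5715,.1897,.013]); BYAW=np.radians(10.7)
ST=np.array([.6287,-.1676]); SYAW=np.radians(-14.8); A=np.radians(25)
def Rz(a): return R.from_euler('z',a).as_matrix()
RL=Rz(SYAW)@np.array([[np.cos(A),0,-np.sin(A)],[0,1,0],[np.sin(A),0,np.cos(A)]])
OL=np.array([*ST,0])+Rz(SYAW)@[.02,0,.032]
SG=1
def toolR(Rb,sg): # board rotation -> tool rotation; tool y=-board z, tool z=sg*board x
    y,z=-Rb[:,2],sg*Rb[:,0]; return np.c_[np.cross(y,z),y,z]
def rpy(M): return R.from_matrix(M).as_euler('xyz',degrees=True)
H=.142  # TCP height along board z above board origin
def pose(p,Rb,sg=None): return p+Rb[:,2]*H, rpy(toolR(Rb,SG if sg is None else sg))
def lp(x,y,z): return OL+RL@np.array([x,y,z])
E
python3 - <<'E'
from u import *
for sg in(1,-1):
    print(sg)
    for n,p,Rb in [('grasp',BRD,Rz(BYAW)),('up',BRD+[0,0,.14],Rz(BYAW)),('mid',np.array([.6,0,.2]),RL),('pre',lp(.015,0,.15),RL),('home',lp(.005,0,0),RL)]:
        P,o=pose(p,Rb,sg); q=env.inverse_kinematics(P,o); print(n,P.round(3),o.round(1),None if q is None else np.round(q,1))
E
```

```text
1
grasp [0.572 0.19  0.155] [-90.    0.  -79.3] [ 33.8  23.   -8.4   0.  -58.7 156.9]
up [0.572 0.19  0.295] [-90.    0.  -79.3] [ 33.8  17.5   4.1   0.  -76.6 156.9]
mid [0.542 0.015 0.329] [ -65.     0.  -104.8] [ 27.3  -1.7 -26.   22.1 -48.8 125.7]
pre [ 0.542 -0.145  0.303] [ -65.     0.  -104.8] [  6.2   0.4 -24.4  13.  -42.4 151.2]
home [ 0.594 -0.159  0.163] [ -65.     0.  -104.8] [  2.8  13.6 -33.7  21.8 -20.2 143.4]
-1
grasp [0.572 0.19  0.155] [-90.    0.  100.7] [ 33.8  23.   -8.4   0.  -58.7 -23.1]
up [0.572 0.19  0.295] [-90.    0.  100.7] [ 33.8  17.5   4.1   0.  -76.6 -23.1]
mid [0.542 0.015 0.329] [-115.     0.    75.2] [ 27.3  -1.7 -26.   22.1 -48.8 -54.3]
pre [ 0.542 -0.145  0.303] [-115.     0.    75.2] [  6.2   0.4 -24.4  13.  -42.4 -28.8]
home [ 0.594 -0.159  0.163] [-115.     0.    75.2] [  2.8  13.6 -33.7  21.8 -20.2 -36.6]
```

```bash
sed -i 's/^SG=1/SG=-1/' u.py; python3 - <<'E'
from u import *
P,o=pose(BRD+[0,0,.12],Rz(BYAW)); env.goto(P,o)
s=env.read_state(); print(s["clock"],s["position"],s["force"])
p=env.grab_frame("wrist"); print(p["position"],p["orientation"],p["fx"])
im=p["image"].copy()
Rb=Rz(BYAW)
for x in(-.005,.005):
  for y in(-.065,.065):
    u=proj(p,BRD+Rb@[x,y,.17])[0]; print(u.round(1)); cv2.circle(im,tuple(int(v) for v in u.round()),2,(0,0,255),-1)
cv2.imwrite("pics/w1.png",cv2.resize(im,(800,600)))
E
```

```text
3.475 [0.5712291  0.19056651 0.27481933] [ 0.95213225 -0.33554662 -0.21780688]
[0.58415658 0.12002026 0.43656478] [-1.50700008e+01 -1.51106794e-02 -1.69234288e+02] 344.8836583293323
[263.3 106.7]
[262.4 271.5]
[249.3 106.7]
[250.1 271.4]
```

View pics/w1.png

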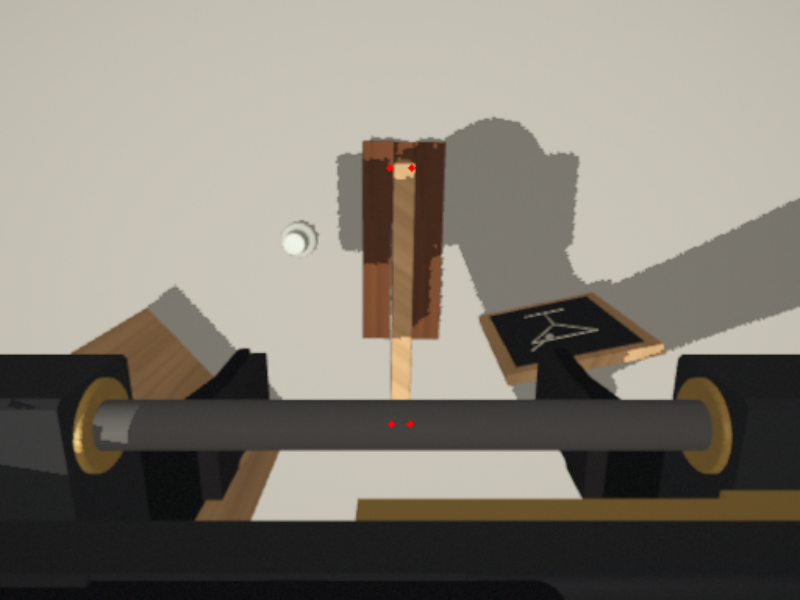

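Wrist view: the board's top edge runs from (403,165) to (401,400). It is about 1–2 mm off my estimate, so I'll correct for that. Before descending I'll check clearance to the large board.

```bash
sed -i 's/^BRD=.*/BRD=np.array([.5705,.1878,.013]); BYAW=np.radians(10.3)/' u.py; python3 - <<'E'
from u import *
import pickle
p=pickle.load(open("P.pkl","rb"))["scene"]
def ray(u):
    return rot(p["orientation"])@[(u[0]-p["cx"])/p["fx"],-(u[1]-p["cy"])/p["fy"],-1]
b=ray(np.array([565,327])/1.5625); X=p["position"]-b*p["position"][2]/b[2]; print("corner foot",X)
t=ray(np.array([588,228])/1.5625); k=np.linalg.lstsq(np.c_[t[:2]],(X-p["position"])[:2],rcond=None)[0]; print("corner top",p["position"]+t*k)
f=ray(np.array([535,268])/1.5625); print("other foot",p["position"]-f*p["position"][2]/f[2])
E
```

```text
corner foot [7.79391633e-01 2.93556140e-01 1.11022302e-16]
corner top [0.775467   0.29207695 0.21388589]
other foot [0.65237016 0.3976461  0.        ]
```

```bash
python3 - <<'E'
from u import *
Rb=Rz(BYAW)
P,o=pose(BRD,Rb)
hit=env.move_straight(P,o,rate=.1,force_limit=8); print(hit)
f0=env.read_state()["force"]
env.gripper_to(0.0,40); s=env.read_state(); print(s["opening"],s["position"],s["force"]-f0)
P2,_=pose(BRD+[0,0,.1],Rb)
env.move_straight(P2,rate=.08)
s=env.read_state(); print(s["clock"],s["opening"],s["position"],s["force"]-f0)
E
```

```text
False
0.1138024066694666 [0.570422   0.18782092 0.1549775 ] [-0.21582493 -0.2764205  -0.26033261]
7.4917 0.10890759460325382 [0.57015461 0.18767574 0.25423233] [ 0.66640671 -1.40654059 -3.73753707]
```

```bash
python3 - <<'E'
from u import *
import pickle
env.goto(*pose(np.array([.6,0,.2]),RL))
env.goto(*pose(lp(.017,0,.15),RL))
s=env.read_state(); print(s["clock"],s["opening"],s["position"],s["force"])
Q={n:env.grab_frame(n) for n in["scene","side"]}; pickle.dump(Q,open("Q.pkl","wb"))
ts=[]
for n,(x0,y0) in [("scene",(140,165)),("side",(235,65))]:
    im=Q[n]["image"]; ov=tile(im,x0,y0,3,400,450)
    Tb=OL+RL@[.017,0,.15]
    for pts,col in [([Tb+RL@np.array(v) for v in [(.005,-.065,0),(.005,.065,0),(.005,-.065,.17),(.005,.065,.17)]],(0,0,255)),
                    ([OL+RL@np.array(v) for v in [(0,-.095,.112),(0,.095,.112),(-.01,-.095,.112),(-.01,.095,.112),(.022,-.04,.096),(.022,.04,.096)]],(255,0,255))]:
        for u in proj(Q[n],pts): cv2.circle(ov,tuple(int(round(v)) for v in (u-[x0,y0]+.5)*3),2,col,-1)
    ts.append(ov)
cv2.imwrite("pics/pre.png",np.hstack(ts))
E
```

```text
8.9583 0.11143983246251157 [ 0.5445244 -0.1452096  0.3029179] [-0.11047603 -0.74674417 -2.81136383]
```

View pics/pre.png

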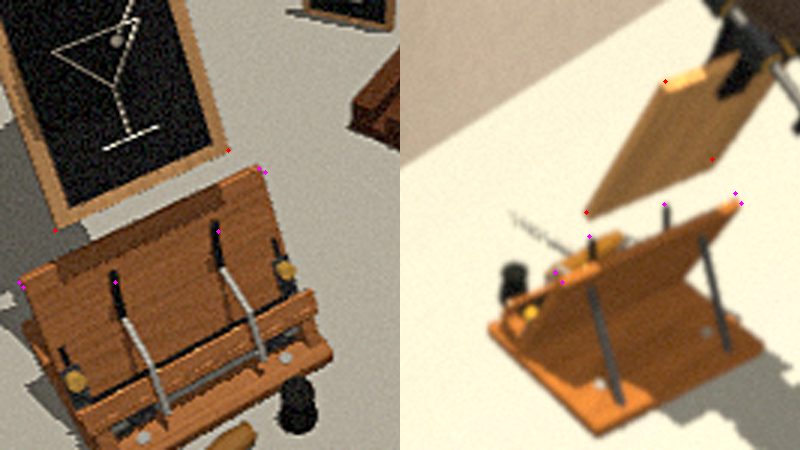

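```bash
python3 - <<'E'
from u import *
import pickle
Q=pickle.load(open("Q.pkl","rb"))
def pred(q,L):
    Rl=Rz(q[2]-SYAW)@RL; o=np.array([q[0],q[1],0])+Rz(q[2])@[.02,0,.032]; return o+np.array(L)@Rl.T
obs=[("scene",[(.022,-.04,.096),(.022,.04,.096),(0,-.095,.112),(0,.095,.112)],(np.array([(113,276),(214,226),(23,284),(266,169)])/3+[140,165]-.33)),
("side",[(.022,.04,.096),(.022,-.04,.096),(-.01,-.095,.112)],np.array([(191,240),(266,209),(342,203)])/3+[235,65]-.33)]
f=lambda q:np.concatenate([(proj(Q[n],pred(q,L))-uv).ravel() for n,L,uv in obs])
r=least_squares(f,[*ST,SYAW]); print(r.x[:2],np.degrees(r.x[2]),f(r.x).reshape(-1,2).round(1).tolist())
E
```

```text
[ 0.62546848 -0.16538675] -14.755144218607269 [[0.3, 0.3], [0.8, 0.3], [-0.4, -0.7], [-1.0, -0.5], [-0.2, -0.5], [-0.3, -0.9], [0.2, 0.5]]
```

```bash
sed -i 's/^ST=np.array(\[.6287,-.1676\])/ST=np.array([.6260,-.1657])/' u.py; cat >> u.py <<'E'
def brd(): # board origin in ledge frame, from arm
    s=env.read_state(); d=RL.T@(s["position"]-OL); return d-[0,0,H], RL.T@s["force"], s
def lin(x,y,z,rate,fl=None):
    h=env.move_straight(pose(lp(x,y,z),RL)[0],None,rate,fl); b,f,s=brd(); print("hit",h,"brd mm",(b*1e3).round(1),"f",f.round(2),"t",round(s["clock"],2)); return h
E
python3 - <<'E'
from u import *
lin(.015,0,.125,.08)
lin(.015,0,.106,.03,4)
env.dwell(.3); print(brd()[:2])
h=lin(.000,0,.106,.012,2)
env.dwell(.2); print(brd()[:2])
E
```

```text
hit False brd mm [ 15.    0.5 124.9] f [-1.03  0.69 -3.44] t 9.51
hit False brd mm [ 15.2  -0.  106. ] f [-2.01 -0.34 -1.97] t 10.29
(array([1.50993888e-02, 3.48889408e-05, 1.06158408e-01]), array([-1.68852726,  0.1144018 , -2.6366761 ]))
hit True brd mm [  0.5   0.3 105.8] f [ 1.5  -0.18 -2.03] t 11.86
(array([5.03837343e-05, 2.67419663e-04, 1.05327307e-01]), array([ 1.5240852 ,  0.16891514, -0.44324698]))
```

```bash
python3 - <<'E'
from u import *
ts=[]
for n,(x0,y0) in [("scene",(140,185)),("side",(250,85))]:
    p=env.grab_frame(n); ov=tile(p["image"],x0,y0,3.5,400,450)
    b=brd()[0]
    for X,c in [((b[0]+.005,-.065,b[2]),(0,0,255)),((b[0]+.005,.065,b[2]),(0,0,255)),((0,-.095,.112),(255,0,255)),((0,.095,.112),(255,0,255)),((-.01,-.095,.112),(255,0,255)),((.022,.04,.096),(0,255,0)),((.022,-.04,.096),(0,255,0))]:
        u=proj(p,lp(*X))[0]; cv2.circle(ov,tuple(int(round(v)) for v in (u-[x0,y0]+.5)*3.5),1,c,-1)
    ts.append(ov)
cv2.imwrite("pics/touch.png",np.hstack(ts))
E
```

```text
(no output)
```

View pics/touch.png

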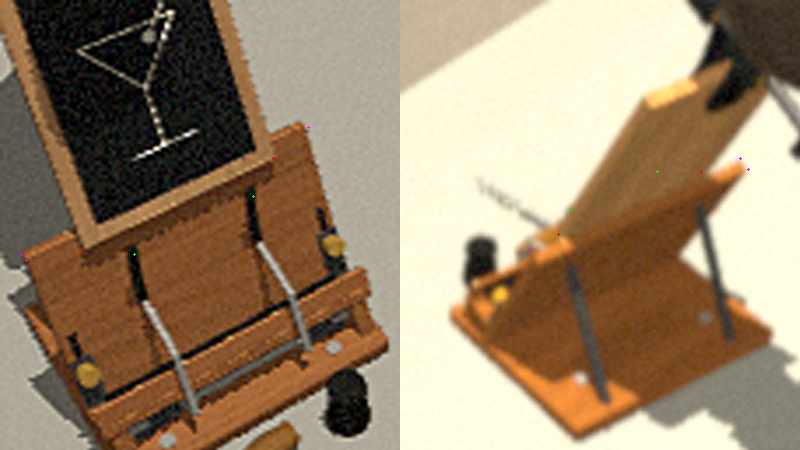

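The board's lower edge overlaps the rest from the front, above the toes (135,250) and (252,192), and touches the rest at about x = 0.5 mm in my frame. So the frame offset is about -4.5 mm. I'll back off 1 mm and slide in.

```bash
python3 - <<'E'
from u import *
lin(.0015,0,.107,.02)
for z in (.095,.085,.075,.065,.05):
    if lin(.0015,0,z,.025,16): break
E
```

```text
hit False brd mm [  1.2  -0.  106.7] f [ 1.68  0.58 -2.16] t 12.5
hit False brd mm [ 1.1 -0.2 94.5] f [ 2.42 -0.49 -3.86] t 13.13
hit False brd mm [ 1.3 -0.  84.7] f [ 2.08 -0.21 -3.96] t 13.68
hit False brd mm [ 1.5  0.  74.6] f [ 1.6  -0.68 -3.15] t 14.23
hit False brd mm [ 1.6  0.1 64.7] f [ 1.28  0.1  -2.03] t 14.78
hit False brd mm [ 1.5  0.1 49.4] f [ 4.23 -0.42 -3.82] t 15.53
```

```bash
python3 - <<'E'
from u import *
ts=[]
for n,(x0,y0) in [("scene",(140,195)),("side",(250,95))]:
    p=env.grab_frame(n); ts.append(tile(p["image"],x0,y0,3.5,400,450))
cv2.imwrite("pics/in.png",np.hstack(ts))
E
```

```text
(no output)
```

View pics/in.png

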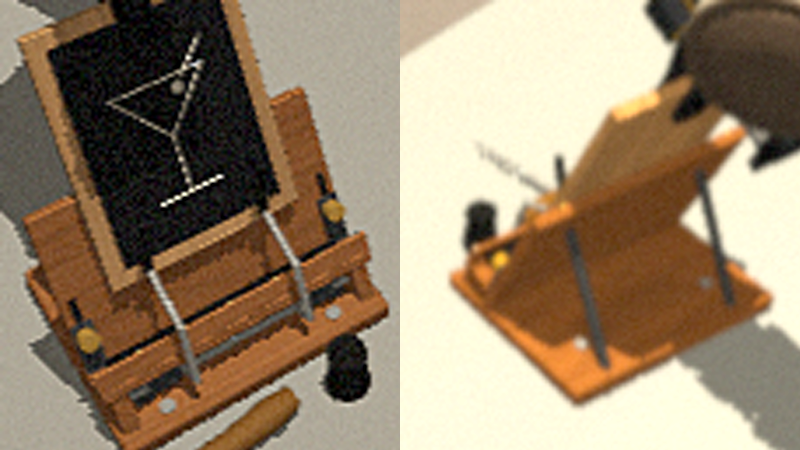

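The board is now beneath the arms, which cross its lower frame at (152,265) and (268,215). Next I'll check centring by reprojection against the corners I picked.

```bash
python3 - <<'E'
from u import *
p=env.grab_frame("scene"); b=brd()[0]
f=lambda X:((proj(p,lp(*X))[0]-[140,195]+.5)*3.5).round(0)
print("board low L/R",f((b[0]+.005,-.065,b[2])),f((b[0]+.005,.065,b[2])))
print("panel top front L/R",f((-.0045,-.095,.112)),f((-.0045,.095,.112)))
print("lip ends?",f((.0255,-.095,.01)),f((.0255,.095,.01)))
# board y that best fits the picked lower corners, frame offset -4.5 mm
uv=np.array([(112,290),(298,205)])/3.5+[140,195]-.5
r=least_squares(lambda q:np.concatenate([proj(p,lp(b[0]+.005,q[0]+s*.065*np.cos(q[2]),q[1]+s*.065*np.sin(q[2])))[0]-uv[i] for i,s in enumerate((-1,1))]),[0,.05,0]); print(r.x,r.fun)
uv=np.array([(25,214),(303,90)])/3.5+[140,195]-.5
r=least_squares(lambda q:np.concatenate([proj(p,lp(q[2],q[0]+s*.095,.112+q[1]))[0]-uv[i] for i,s in enumerate((-1,1))]),[0,0,0]); print(r.x,r.fun)
E
```

```text
board low L/R [111. 295.] [298. 200.]
panel top front L/R [ 24. 223.] [305.  90.]
lip ends? [ 95. 386.] [367. 241.]
[ 0.00057758  0.04872623 -0.05134915] [-0.44989523  0.1396025   0.52381154 -0.13089402]
[ 0.00442444 -0.00477014 -0.0205607 ] [ 0.37917235  0.80344668 -0.41450569 -0.87831621]
```

```bash
python3 - <<'E'
from u import *
ims=[];p=None
for i in range(6):
    p=env.grab_frame("scene"); ims.append(p["image"].astype(float))
p["image"]=np.mean(ims,0).astype(np.uint8); x0,y0=144,213
ov=tile(p["image"],x0,y0,7,800,600); b=brd()[0]
T=lambda X:tuple(int(round(v)) for v in (proj(p,lp(*X))[0]-[x0,y0]+.5)*7)
cv2.line(ov,T((b[0]+.005,-.065,b[2])),T((b[0]+.005,.065,b[2])),(0,255,0),1)
for x in(-.0045,): cv2.line(ov,T((x,-.095,.112)),T((x,.095,.112)),(255,0,255),1)
for y in(-.095,.095): cv2.line(ov,T((-.0045,y,.112)),T((-.0045,y,.0)),(255,0,255),1)
for y in(-.065,.065): cv2.line(ov,T((b[0]+.005,y,b[2])),T((b[0]+.005,y,b[2]+.1)),(0,255,0),1)
cv2.imwrite("pics/fine.png",ov)
E
```

```text
(no output)
```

View pics/fine.png

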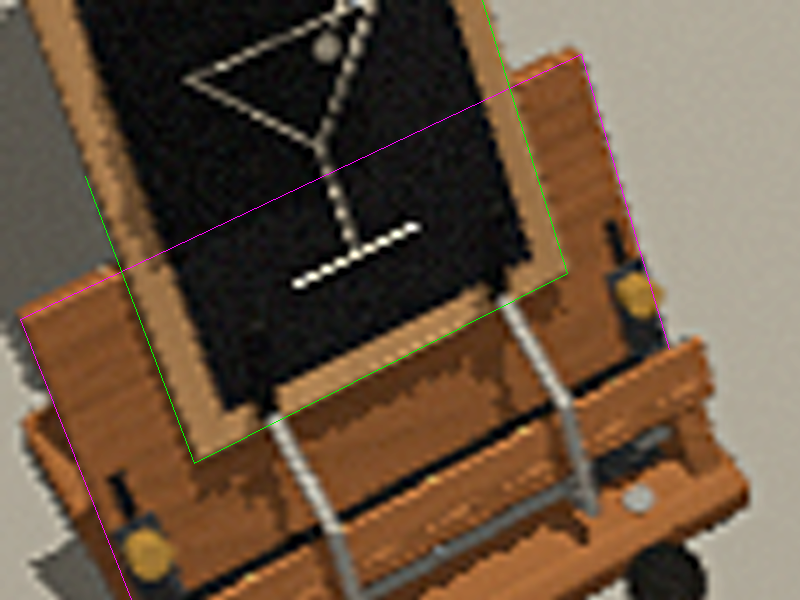

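The overlay matches both the board and the rest panel, so it is centred and straight. Next I'll feel for the rail.

```bash
python3 - <<'E'
from u import *
lin(.0015,0,.026,.025,8)
env.dwell(.2); print(brd()[1])
z=.026
h=lin(.0015,0,-.006,.008,5)
env.dwell(.2); b,f,s=brd(); print(b,f)
E
```

```text
hit True brd mm [ 1.8  0.2 48.7] f [ 1.08  0.   -1.87] t 16.26
[ 0.47181941 -0.55065296 -2.24507086]
hit True brd mm [ 1.8 -0.   5.7] f [1.97 0.11 2.91] t 21.13
[ 1.79457074e-03 -3.80170961e-05  5.72710683e-03] [ 4.62085289 -0.19032378  2.75743349]
```

```bash
python3 - <<'E'
from u import *
b=brd()[0]
lin(.0018,0,b[2]-.004,.006,3.5)
env.dwell(.3); print(*brd()[:2])
ts=[]
for n,(x0,y0) in [("scene",(140,205)),("side",(250,115))]:
    p=env.grab_frame(n); ts.append(tile(p["image"],x0,y0,3.5,400,450))
cv2.imwrite("pics/seat.png",np.hstack(ts))
E
```

```text
hit True brd mm [ 1.8 -0.1  5.7] f [ 0.61 -0.37  2.3 ] t 21.59
[ 1.86064948e-03 -4.19479931e-05  5.71491451e-03] [-0.70792405 -0.04989568  2.76894333]
```

View pics/seat.png

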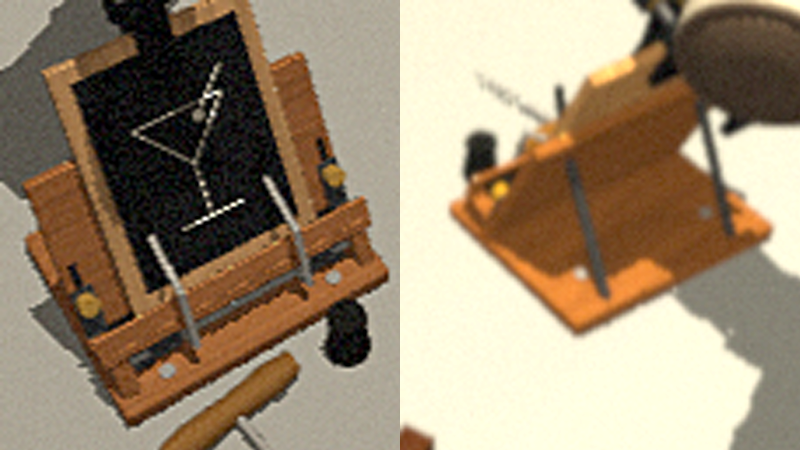

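```bash
python3 - <<'E'
from u import *
def f(n=6):
    F=[]
    for _ in range(n): env.dwell(.05); F.append(brd()[1])
    return np.mean(F,0).round(2)
print(f())
z=brd()[0][2]
for k in(1,2):
    lin(.0018,0,z-.0002*k,.004); F=f(); print(F)
    if F[2]>6: break
E
```

```text
[-2.28 -0.42  2.16]
hit False brd mm [ 1.9 -0.   5.7] f [-2.51 -1.18  4.87] t 22.73
[-2.63 -0.64  5.16]
hit False brd mm [ 1.9 -0.1  5.6] f [-2.52 -1.28  6.  ] t 23.28
[-3.15 -0.68  6.43]
```

The stiffness is clear: another 0.4 mm of travel raised the push by about 4 N, so the board is bearing on the rail. Releasing.

```bash
python3 - <<'E'
from u import *
env.gripper_to(0.4); b,f,s=brd(); print(s["opening"],f.round(2))
lin(b[0],b[1],b[2]+.12,.08)
env.dwell(.5); print(brd()[1])
x0,y0=144,200
p=env.grab_frame("scene"); q=env.grab_frame("side")
T=lambda X:tuple(int(round(v)) for v in (proj(p,lp(*X))[0]-[x0,y0]+.5)*5)
ov=tile(p["image"],x0,y0,5,500,600)
c=[(.0055,-.065,.006),(.0055,.065,.006),(.0055,.065,.176),(.0055,-.065,.176)]
for i in range(4): cv2.line(ov,T(c[i]),T(c[(i+1)%4]),(0,255,0),1)
cv2.imwrite("pics/end.png",np.hstack([ov,tile(q["image"],275,100,3.5,300,600)]))
E
```

```text
0.39618653377444224 [ 0.04 -0.13 -0.08]
hit False brd mm [ 1.500e+00 -1.000e-01  1.248e+02] f [ 0.08 -0.92  0.3 ] t 25.98
[0.10152568 0.51774816 1.0378697 ]
```

View pics/end.png

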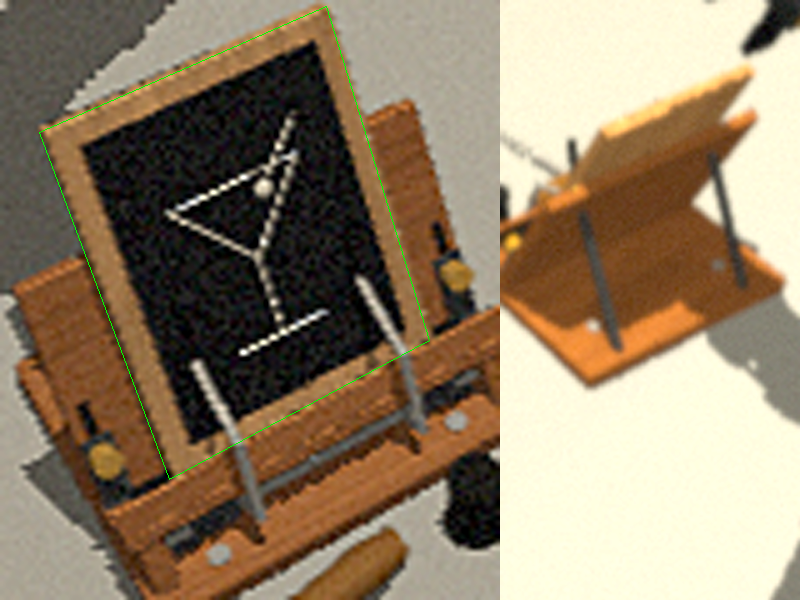

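The board sits within 1–2 mm of the predicted seated outline, with the arms across its face and the gripper clear. Handing in.

```bash
python3 -c "
from workcell import env
env.close_job(); print(env.read_state()['clock'])"
```

```text
the job is handed in; nothing more can be done
the job is handed in; nothing more can be done
```

I took the middle-sized board out of its block, slid it beneath the sprung arms and lowered it onto the ledge rail. I then let go, backed the gripper off about 120 mm and handed the job in at about 26 s; no verdict was reported.

**Last checks**
- **Rail:** felt at about z = 6 mm. Each 0.2 mm further down raised the push by 1–3 N, so it was the rail and not just friction. The last push was about 9 N including friction.
- **Placement:** after release, the board matched the predicted seated outline (flat, straight, centred) to about 1–2 mm. It was slate side out, with the arms across its face.
- **Bystanders:** the corkscrew and stopper looked undisturbed. I did not measure any of them again, and the glass cork was not in the last pictures.

**What disagreed or was not measured**
- **Stand position:** my camera fit of the stand was about 4.5 mm off in the rest's facing direction. I corrected it by touching the rest with the board.
- **Arm-opening force:** I saw no clear force rise when the arms opened, only pictures of the board behind the wires. The arm angle itself was not measured.
- **Force stops:** two force-limit stops were not real contacts; one was at z = 49 mm and the other came as a second push on the rail began.
- **Resting force on the rail:** the board's force on the rail after release could not be measured directly.

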